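# Snap the cap onto the open flask and keep it pressed

## Task

The cap of the open steel flask is kept under the domed lid of the white dish: lift the lid off by its knob and set it down gently, right way up, on the bare worktop. Then take the cap and press it straight down onto the neck of the open flask until it clicks, fully home, and finish while still holding the cap and pressing it firmly down. Do not push the other things on the worktop about.

Things in the scene. Friction and masses are not known exactly. Their poses are not given: they have to be found in the camera images.
- lid: loose white domed lid, open below, 88 mm in diameter, 87 mm high with its knob, 0.18 kg; stands rim down in the dish over the cap. Origin: centre of its rim (underside); z up through the knob. Room to set it down lies to the dish's left (+y), at x 0.36 to 0.40, y 0.25 to 0.29; pick the spot there clear of the other things
- knob (a point): middle of the lid's round knob, 76 mm above the lid's rim: the knob is 24 mm in diameter and 21 mm high (66 to 87 mm above the rim), on a thinner stem above the dome, whose top is 58 mm above the rim
- dish: round white dish under the lid, standing fast, 104 mm in diameter, 12 mm high at its raised edge, floor 6 mm thick. Origin: centre of its underside
- cap: loose black snap cap, 44 mm high, 0.04 kg, open end down on the dish's floor under the lid, near its centre. Skirt 42 mm in diameter, 22 mm high; above it a ribbed grip 30 mm in diameter (22 to 44 mm up), so fingertips can press on the skirt's shoulder. Opening 26 mm (lip 4 mm deep), 31 mm above the lip, bore 18 mm deep. Origin: centre of its open underside, z up
- flask: the open squat steel flask, standing fast, 68 mm in diameter, shoulder 60 mm high, with a bare neck; it has no cap. A wall shelf 0.44 m up begins about 0.1 m behind the flasks, and a partition wall stands 0.12 m to the right (-y) of the right-hand one: carry low and keep the gripper clear of both. Origin: centre of its underside, z up
- neck_top (a point): centre of the top of the open flask's neck, 80 mm above the worktop; neck 23 mm in diameter, 20 mm long, tip tapered to 16 mm. Four sprung balls stand out of it 10 mm below its top. The cap's origin meets them 7 mm below the neck's top; the push rises to 8 to 15 N, drops as it snaps past 9 to 14 mm down; fully home is 18 mm down
- capped_flask: the same kind of flask with the same cap already on it, in one piece, standing fast, 106 mm high; which of the two places it has varies. Leave it be. Origin: centre of its underside
- shaker: loose bystander: shaker with a grey rounded top, 44 mm in diameter, 90 mm high; origin: centre of its underside
- timer: loose bystander: round kitchen timer, 67 mm in diameter, 54 mm high; origin: centre of its underside
- short_tin: loose bystander: short food tin, 75 mm in diameter, 58 mm high; origin: centre of its underside
- flat_tin: loose bystander: flat rounded oblong tin, 63 x 105 x 24 mm; origin: centre of its underside
There are look-alikes about, which are no part of the job. Leave any green look-alike of the lid alone.

How it is judged:
By the outcome, as a careful person would: the job done as asked, in the order asked, and still so for the second after the job is handed in, while the arm keeps its last pose, push and grip.
It also fails if it takes over 43 s, if anything falls off the work surface, if the arm or the gripper's body presses on something with over 40 N, if the wrist force passes 120 N, or if a joint passes its speed limit or range.

## Robot

A 6-joint arm with a two-finger parallel gripper is mounted at the origin on a cart in front of the work surface, level with it; the furniture and walls round the work are solid. World frame = base frame: x ahead of the robot, y to its left, z up, the work surface at z = 0. Lengths are in mm, angles in rad, forces in N, time in s.
With the tool pointing down it reaches from about 400 to 825 mm from the base axis. Payload 7 kg.
Tool frame: the origin (TCP) lies at the very end of the fingers, on their centre line; the grasp point (between the pads) lies 19 mm behind it; z points along the fingers, y is the direction in which the jaws open and shut (so a half turn about z gives the same grasp; the last joint's range is limited). The gripper opens to 88 mm and grips with 3 to 60 N. Pads are 19 mm wide; open, the fingers measure 130 mm over their backs; the gripper's body (78 mm by 193 mm) begins 47 mm behind the grasp point.
Start: joints at [1.582, 0.359, 0.012, 0, -1.224, -0.288], TCP at [184.473, 649.28, 226.561] pointing down, gripper open.
Joint ranges: [-3.07, 3.07], [-1.43, 2.12], [-1.02, 1.25], [-3.03, 1.67], [-3.05, -0], [-3.03, 3.03]. Speed limits (rad/s): [2.39, 2.39, 3.01, 3.14, 3.14, 3.14].

## Interface

Orientations are given as a unit quaternion [x, y, z, w].
In Python, from plant import bot gives the robot as it stands. Calls block until the motion is done:
- bot.move_ptp(position, orientation): joint-space move of the TCP to a pose.
- bot.line_to(position, velocity=150, ori=None): straight line of the TCP; ori=None keeps the orientation; velocity is the mean speed in mm/s.
- bot.move_joints(angles): joint-space move.
- bot.move_gripper(opening, force=None): finger opening in mm; force is the grip in N (None keeps the last); returns when the fingers have stopped.
- bot.pause(seconds).
- bot.solve_ik(position, orientation): joint angles nearest the present ones, or None.
- bot.read_state(): the state.
- bot.camera(name): name is "side" or "top" or "wrist"; returns the picture (384x512x3 uint8, red, green, blue); there is no depth.
- bot.get_calibration(name): a dict with "fx", "fy", "cx", "cy" (pixels), "view" (4x4, takes a point from world to camera coordinates); the wrist camera has in their place "T_tool_cam" (4x4, takes a point from camera to tool coordinates, whose origin is the TCP and whose axes are the flange's). Camera axes: x right, y up, looking along -z (the intrinsics and any distortion apply to the point x, -y, -z); pixel columns grow to the right and rows downward; lengths in mm; the calibration is good to about 2 mm. A picture is of the moment at which its call begins: read the wrist's pose just before it. get_calibration takes no time and is no camera call.
A pose or a line that the arm cannot do raises bot.Unreachable and nothing moves.
- bot.close_job(): hands the job in, once; it reports no verdict.
The state is a dict: "t": time; "joint_pos": joint angles; "qvel": joint speeds; "tau": joint torques, N m; "tcp_pos": TCP position; "eef_rot": TCP orientation; "contact_force": force on the tool from outside, world axes, zero at the start; "moment": the same for the moment, N m; "width": finger opening in mm.
Only numpy, scipy, OpenCV 4.12 (cv2) and the standard library are available. Lean on these libraries where they do the work, as an engineer would, in place of code of your own. Each camera call takes 0.05 s, during which the arm holds its last target.

## Working session

There is one attempt and no reset: what is moved stays moved. The work goes in short steps, each a Python script; the robot and the scene stay as the last script left them, time stands still between calls to the robot, and variables do not carry over. Pictures are saved under pics/ and viewed, and the job is handed in when it is done.

```bash
ls; mkdir -p pics; python3 - <<'E'
from plant import bot
import cv2,numpy as np
print(bot.read_state())
for n in ["side","top","wrist"]:
    im=bot.camera(n); cv2.imwrite(f"pics/{n}0.png",im[:,:,::-1])
    c=bot.get_calibration(n); print(n,{k:np.round(np.array(v),3).tolist() for k,v in c.items()})
E
```

```text
pics
{'t': 0.0, 'joint_pos': array([ 1.58213517e+00,  3.59348046e-01,  1.10800925e-02, -3.34817429e-04,
       -1.22410170e+00, -2.88103710e-01]), 'qvel': array([-0.00152855,  0.00166651,  0.00032907,  0.0001343 ,  0.00033799,
        0.00070098]), 'tau': array([-4.73323835e-04, -5.82711017e+01,  2.93048537e+01,  6.99741796e+00,
        7.01118741e-03, -1.57665850e-04]), 'tcp_pos': array([184.33580914, 648.84406801, 225.65980961]), 'eef_rot': array([ 9.90432237e-01, -1.37997609e-01, -3.83019755e-05,  8.01339177e-04]), 'contact_force': array([0.69705435, 0.04020498, 0.91275665]), 'moment': array([-0.03853338,  0.05534227, -0.01198795]), 'width': 87.5507650981698}
side {'fx': 483.262, 'fy': 483.262, 'cx': 252.472, 'cy': 194.127, 'view': [[-0.381, -0.924, -0.013, 447.78], [0.466, -0.204, 0.861, -236.851], [-0.799, 0.322, 0.508, -837.773], [0.0, 0.0, 0.0, 1.0]]}
top {'fx': 427.956, 'fy': 427.956, 'cx': 259.72, 'cy': 191.935, 'view': [[-0.158, -0.987, -0.002, 361.64], [0.968, -0.155, 0.199, -414.513], [-0.197, 0.029, 0.98, -1082.041], [0.0, 0.0, 0.0, 1.0]]}
wrist {'fx': 325.011, 'fy': 325.011, 'cx': 260.053, 'cy': 193.421, 'T_tool_cam': [[0.001, 0.969, 0.246, 65.431], [1.0, -0.0, -0.002, 0.729], [-0.002, 0.246, -0.969, -158.707], [0.0, 0.0, 0.0, 1.0]]}
```

View pics/side0.png

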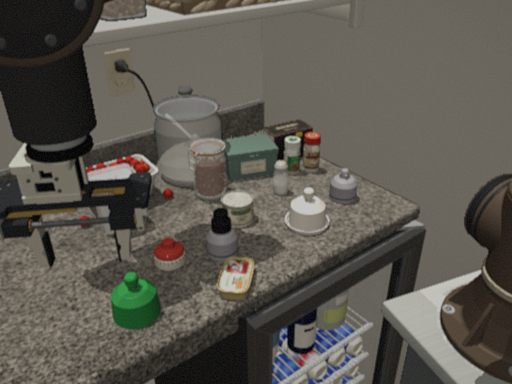

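View pics/top0.png

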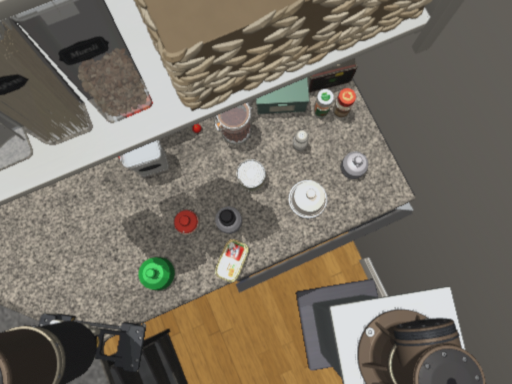

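View pics/wrist0.png

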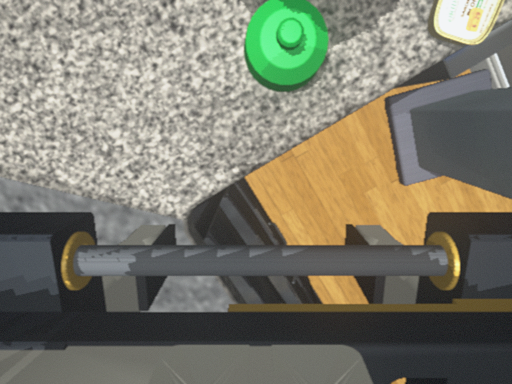

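```bash
cat > h.py <<'E'
from plant import bot
import cv2,numpy as np
from scipy.spatial.transform import Rotation as R
def K(c): return np.array([[c['fx'],0,c['cx']],[0,c['fy'],c['cy']],[0,0,1.]])
F=np.diag([1.,-1,-1])
def view(n,st=None):
    c=bot.get_calibration(n)
    if n!='wrist': return c,np.array(c['view'])
    st=st or bot.read_state()
    T=np.eye(4);T[:3,:3]=R.from_quat(st['eef_rot']).as_matrix();T[:3,3]=st['tcp_pos']
    return c,np.linalg.inv(T@np.array(c['T_tool_cam']))
def dist(c):
    for k in c:
        if 'dist' in k: return np.array(c[k],float)
    return np.zeros(5)
def proj(n,P,st=None):
    c,V=view(n,st); P=np.atleast_2d(np.array(P,float)); p=(P@V[:3,:3].T+V[:3,3])@F
    return cv2.projectPoints(p,np.zeros(3),np.zeros(3),K(c),dist(c))[0].reshape(-1,2)
def ray(n,uv,st=None):
    c,V=view(n,st); q=cv2.undistortPoints(np.array([[uv]],float),K(c),dist(c)).ravel()
    d=V[:3,:3].T@(F@np.array([q[0],q[1],1])); o=-V[:3,:3].T@V[:3,3]
    return o,d/np.linalg.norm(d)
def onz(n,uv,z,st=None):
    o,d=ray(n,uv,st); return o+d*(z-o[2])/d[2]
def tri(obs):
    A=np.zeros((3,3));b=np.zeros(3)
    for o,d in obs:
        M=np.eye(3)-np.outer(d,d);A+=M;b+=M@o
    x=np.linalg.solve(A,b); return x,[np.linalg.norm((np.eye(3)-np.outer(d,d))@(x-o)) for o,d in obs]
E
python3 - <<'E'
from h import *
for n in ["side","top","wrist"]: print(bot.get_calibration(n).keys())
a=cv2.imread('pics/top0.png');b=cv2.imread('pics/side0.png')
c1=cv2.resize(a[130:300,130:400],None,fx=2.9,fy=2.9,interpolation=3)
cv2.imwrite('pics/topc.png',c1)
c1=cv2.resize(b[120:290,150:400],None,fx=3.2,fy=3.2,interpolation=3)
cv2.imwrite('pics/sidec.png',c1)
for nm,uv,z in [('dish',(308,198),12),('knob',(311,194),82),('neckF',(355,158),80),('capF',(227,215),106),('timer',(185,221),40),('short',(251,174),58),('shaker',(301,137),85),('flat',(233,261),24),('green',(155,271),50)]:
    print(nm,onz('top',uv,z).round())
E
```

```text
dict_keys(['fx', 'fy', 'cx', 'cy', 'view'])
dict_keys(['fx', 'fy', 'cx', 'cy', 'view'])
dict_keys(['fx', 'fy', 'cx', 'cy', 'T_tool_cam'])
dish [435. 165.  12.]
knob [433. 166.  82.]
neckF [508.  36.  80.]
capF [409. 382. 106.]
timer [421. 495.  40.]
short [514. 307.  58.]
shaker [584. 164.  85.]
flat [301. 388.  24.]
green [306. 584.  50.]
```

View pics/topc.png

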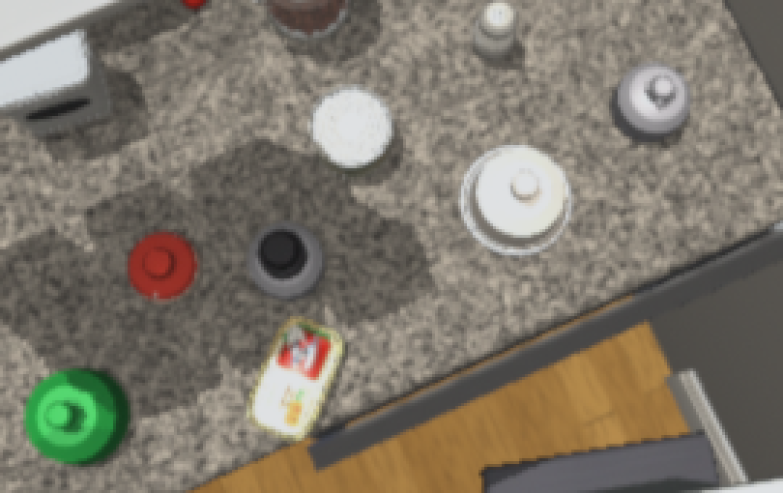

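View pics/sidec.png

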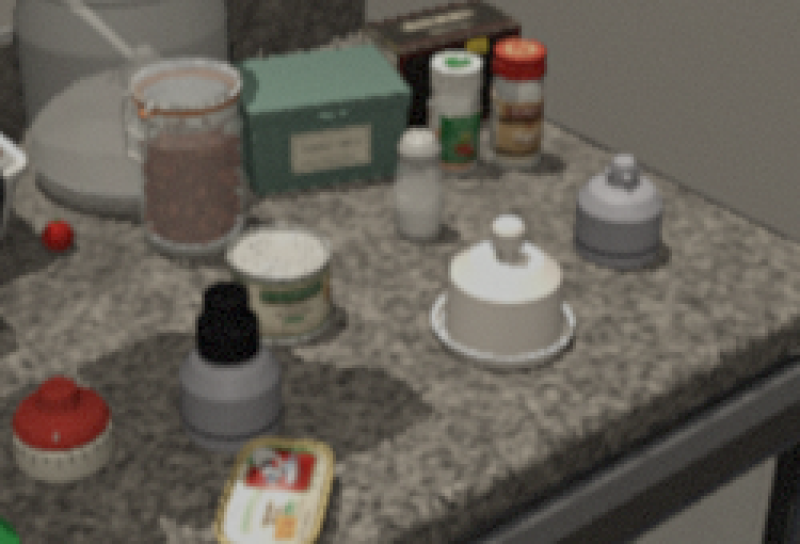

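```bash
python3 - <<'E'
from h import *
t=lambda x,y:(130+x/2.9-.3,130+y/2.9-.3)
s=lambda x,y:(150+x/3.2-.3,120+y/3.2-.3)
print('knob',tri([ray('top',t(525,185)),ray('side',s(508,227))]))
print('neck',tri([ray('top',t(662,87)),ray('side',s(625,163))]))
for nm,n,uv,z in [('dishT','top',t(516,199),10),('dishS','side',s(503,325),10),('flaskS','side',s(619,222),15),('capT','top',t(281,251),103),('capS','side',s(225,293),106)]: print(nm,onz(n,uv,z).round(1))
def q(yaw): return (R.from_euler('z',yaw)*R.from_quat([1,0,0,0])).as_quat()
for nm,p in [('lid',(435,165,66)),('lidup',(435,165,180)),('place',(375,260,62)),('placeup',(375,260,180)),('flask',(508,36,90)),('flaskup',(508,36,190))]:
    for deg in range(-180,180,30):
        try:j=bot.solve_ik(list(p),q(np.radians(deg)))
        except Exception as e:j=None
        print(nm,deg,None if j is None else np.round(j,2))
E
```

```text
knob (array([433.03102997, 167.93258487,  89.70989892]), [np.float64(0.8073710337096374), np.float64(0.8073710337095126)])
neck (array([503.2084607 ,  28.9625912 ,  77.02038606]), [np.float64(0.1469962981099832), np.float64(0.14699629810994982)])
dishT [435.1 166.   10. ]
dishS [429.6 170.6  10. ]
flaskS [517.3  19.9  15. ]
capT [406.9 383.3 103. ]
capS [406.9 386.7 106. ]
lid -180 [ 0.79  0.19 -0.65 -0.   -0.73 -2.36]
lid -150 [ 0.79  0.19 -0.65  0.   -0.73 -1.83]
lid -120 [ 0.79  0.19 -0.65  0.   -0.73 -1.31]
lid -90 [ 0.79  0.19 -0.65  0.   -0.73 -0.79]
lid -60 [ 0.79  0.19 -0.65  0.   -0.73 -0.26]
lid -30 [ 0.79  0.19 -0.65  0.   -0.73  0.26]
lid 0 [ 0.79  0.19 -0.65  0.   -0.73  0.78]
lid 30 [ 0.79  0.19 -0.65  0.   -0.73  1.31]
lid 60 [ 0.79  0.19 -0.65  0.   -0.73  1.83]
lid 90 [ 0.79  0.19 -0.65  0.   -0.73  2.35]
lid 120 [ 0.79  0.19 -0.65  0.   -0.73  2.88]
lid 150 [ 0.79  0.19 -0.65  0.   -0.73 -2.88]
lidup -180 [ 0.79  0.05 -0.5   0.   -1.02 -2.36]
lidup -150 [ 0.79  0.05 -0.5   0.   -1.02 -1.83]
lidup -120 [ 0.79  0.05 -0.5   0.   -1.02 -1.31]
lidup -90 [ 0.79  0.05 -0.5
[... 1911 characters left out ...]
 -0.53  0.   -0.82  2.16]
flask 90 [ 0.46  0.22 -0.53  0.   -0.82  2.68]
flask 120 None
flask 150 [ 0.46  0.22 -0.53  0.   -0.82 -2.55]
flaskup -180 [ 0.46  0.11 -0.4   0.   -1.06 -2.03]
flaskup -150 [ 0.46  0.11 -0.4   0.   -1.06 -1.5 ]
flaskup -120 [ 0.46  0.11 -0.4   0.   -1.06 -0.98]
flaskup -90 [ 0.46  0.11 -0.4   0.   -1.06 -0.46]
flaskup -60 [ 0.46  0.11 -0.4   0.   -1.06  0.07]
flaskup -30 [ 0.46  0.11 -0.4   0.   -1.06  0.59]
flaskup 0 [ 0.46  0.11 -0.4   0.   -1.06  1.11]
flaskup 30 [ 0.46  0.11 -0.4   0.   -1.06  1.64]
flaskup 60 [ 0.46  0.11 -0.4   0.   -1.06  2.16]
flaskup 90 [ 0.46  0.11 -0.4   0.   -1.06  2.68]
flaskup 120 None
flaskup 150 [ 0.46  0.11 -0.4   0.   -1.06 -2.55]
```

```bash
cat >> h.py <<'E'
def q(deg): return (R.from_euler('z',np.radians(deg))*R.from_quat([1,0,0,0])).as_quat()
def snap(name,cam='wrist',crop=None,f=1):
    st=bot.read_state(); im=bot.camera(cam)[:,:,::-1]; cv2.imwrite(f'pics/{name}.png',im)
    import pickle; pickle.dump(st,open(f'pics/{name}.pkl','wb'))
    return st,im
def rs():
    s=bot.read_state(); print('t',round(s['t'],2),'tcp',s['tcp_pos'].round(1),'F',s['contact_force'].round(1),'w',round(s['width'],1),'q',s['eef_rot'].round(3)); return s
E
python3 - <<'E'
from h import *
bot.move_ptp([435,168,200],q(90)); rs(); snap('w_lid')
bot.move_ptp([505,32,190],q(90)); rs(); snap('w_flask')
E
```

```text
t 2.4 tcp [435.1 168.4 200.1] F [-0.5  1.1  0.1] w 87.6 q [0.707 0.707 0.    0.   ]
t 3.11 tcp [505.1  31.6 189.7] F [-0.7  0.8 -0.7] w 87.9 q [ 0.708  0.707 -0.    -0.   ]
```

View pics/w_lid.png

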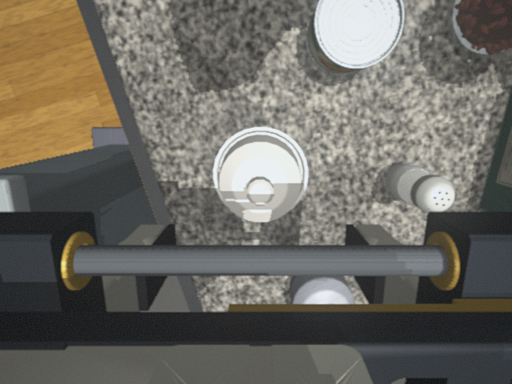

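View pics/w_flask.png

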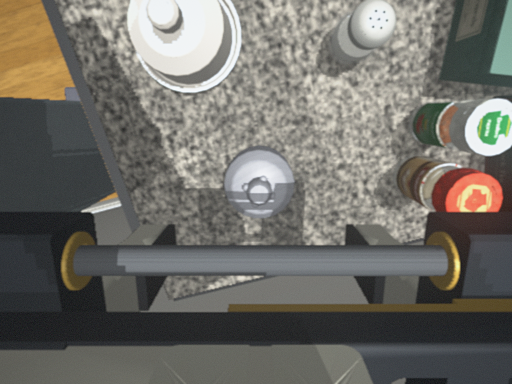

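```bash
python3 - <<'E'
from h import *
import pickle
L=pickle.load(open('pics/w_lid.pkl','rb'));Fk=pickle.load(open('pics/w_flask.pkl','rb'))
a=cv2.imread('pics/w_lid.png');b=cv2.imread('pics/w_flask.png')
o=np.hstack([cv2.resize(a[115:235,205:315],None,fx=3.6,fy=3.6,interpolation=3),cv2.resize(b[115:235,205:315],None,fx=3.6,fy=3.6,interpolation=3)])
cv2.imwrite('pics/wcrop.png',o)
print('knobtop',onz('wrist',(260,191),93,L),'mid',onz('wrist',(260,191),88,L)); print('dish',onz('wrist',(261,174),11,L))
print('neck',onz('wrist',(259,190),80,Fk), onz('wrist',(259,182),60,Fk))
print('lid(other view) knob',onz('wrist',(163,13),88,Fk))
E
```

```text
knobtop [434.39917728 167.7437564   93.        ] mid [434.39996352 166.50080072  88.        ]
dish [435.48986103 166.41957436  11.        ]
neck [503.4694     31.1147026  80.       ] [503.40004831  33.68090502  60.        ]
lid(other view) knob [434.20952754 165.09426364  88.        ]
```

View pics/wcrop.png

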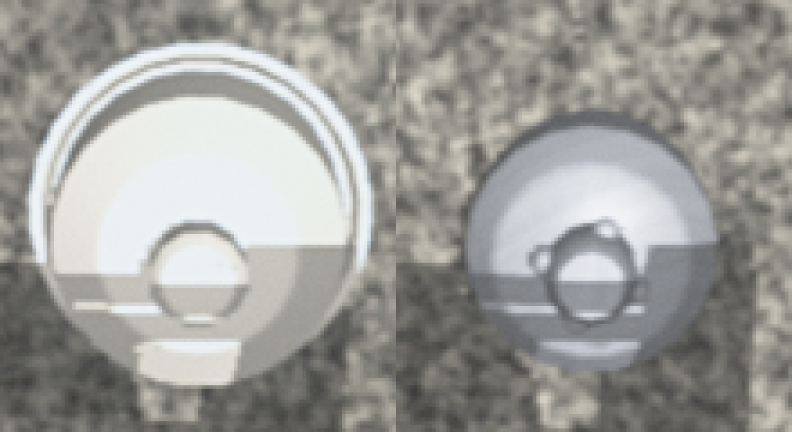

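```bash
python3 - <<'E'
from h import *
import pickle
L=pickle.load(open('pics/w_lid.pkl','rb'));Fk=pickle.load(open('pics/w_flask.pkl','rb'))
print('knob',onz('wrist',(260.6,190.4),88,L))
print('neck',onz('wrist',(259.8,194.5),80,Fk)); 
for z in(30,40,50):print(onz('wrist',(259.2,182),z,Fk))
print(proj('top',[503.5,29,80]),proj('side',[503.5,29,80]),proj('wrist',[503.5,29,80],Fk))
# lid fit: project circles
def rep(n,src,circs,crop,f,out,st=None):
    im=cv2.imread(src);x0,y0,x1,y1=crop;im=cv2.resize(im[y0:y1,x0:x1],None,fx=f,fy=f,interpolation=3)
    a=np.linspace(0,2*np.pi,60)
    for (x,y,z,r,col) in circs:
        p=proj(n,np.c_[x+r*np.cos(a),y+r*np.sin(a),0*a+z],st); p=(p-[x0,y0]+.5)*f
        cv2.polylines(im,[p.round().astype(int)],True,col,1)
    return im
C=[(503.5,29,80,8,(0,0,255)),(503.5,29,0,34,(0,255,0)),(503.5,29,40,34,(255,0,0)),(434.4,167,93,8,(0,0,255)),(434.4,167,78,12,(0,255,255)),(434.4,167,12,52,(255,0,0))]
o=[rep('wrist','pics/w_flask.png',C,(205,115,315,235),3.2,'',Fk),rep('wrist','pics/w_lid.png',C,(205,115,315,235),3.2,'',L)]
cv2.imwrite('pics/ov1.png',np.hstack(o))
o=[rep('top','pics/top0.png',C,(280,140,380,240),3.8,''),rep('side','pics/side0.png',C,(275,150,375,250),3.8,'')]
cv2.imwrite('pics/ov2.png',np.hstack(o))
E
```

```text
knob [434.91454934 167.03160408  88.        ]
neck [504.14550772  27.16027444  80.        ]
[503.47917807  27.08943608  30.        ]
[503.5133313   29.28654797  40.        ]
[503.54748452  31.48365986  50.        ]
[[358.14114786 159.2601609 ]] [[345.09927283 169.51525074]] [[259.04003674 192.4107021 ]]
```

View pics/ov1.png

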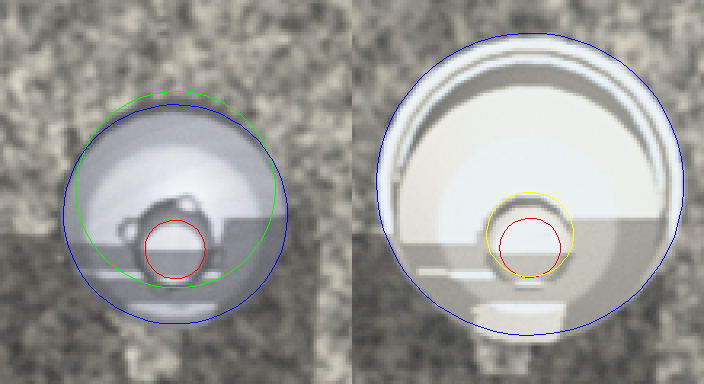

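View pics/ov2.png

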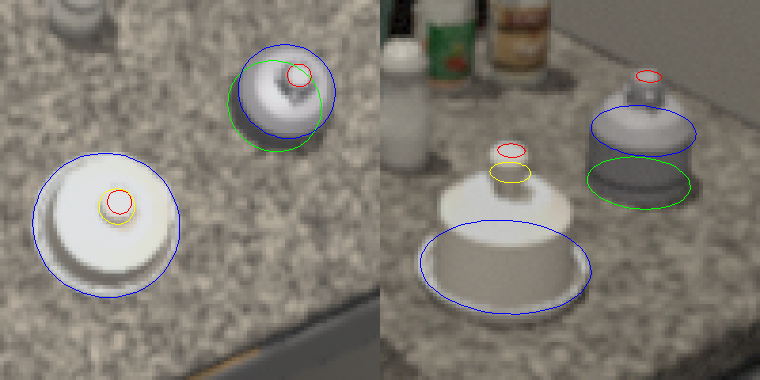

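```bash
python3 - <<'E'
from h import *
bot.move_ptp([434.5,166.8,130],q(90)); bot.move_gripper(50,15)
bot.line_to([434.5,166.8,67.5],100); rs()
bot.move_gripper(0,15); rs()
bot.line_to([434.5,166.8,130],80); rs(); snap('side_lift','side')
E
```

```text
t 5.45 tcp [434.8 167.   67.8] F [-0.1 -0.5  0.2] w 50.1 q [0.707 0.707 0.    0.   ]
t 6.01 tcp [434.8 166.9  67.7] F [ 0.5 -0.5  0.5] w 23.2 q [0.707 0.707 0.    0.   ]
t 6.94 tcp [434.1 166.5 129.5] F [ 0.1 -0.3 -2.7] w 23.4 q [ 0.707  0.707 -0.    -0.   ]
```

View pics/side_lift.png

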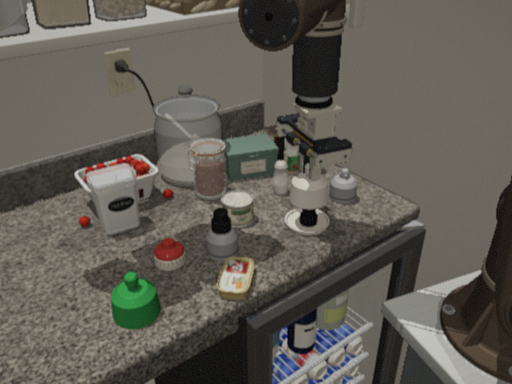

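```bash
python3 - <<'E'
from h import *
bot.line_to([380,268,130],150)
bot.line_to([380,268,66],100); s=rs()
z=65
while z>=57:
    bot.line_to([380,268,z],25); s=bot.read_state()
    print(z,s['tcp_pos'][2].round(1),s['contact_force'].round(1))
    if s['contact_force'][2]>1.0 : break
    z-=1
snap('place_side','side'); rs()
E
```

```text
t 8.7 tcp [380.4 268.1  66.4] F [-0.5  0.3 -2.2] w 23.3 q [0.707 0.707 0.    0.   ]
65 65.5 [-0.1  1.1 -2. ]
64 64.1 [ 0.  -1.  -2.2]
63 62.9 [ 0.  -0.8 -1.4]
62 61.9 [-0.7  0.7 -2. ]
61 61.6 [-2.  -1.1  7.5]
t 10.0 tcp [380.1 268.   61.7] F [-2.2 -1.3  6.9] w 23.4 q [0.707 0.707 0.    0.   ]
```

View pics/place_side.png

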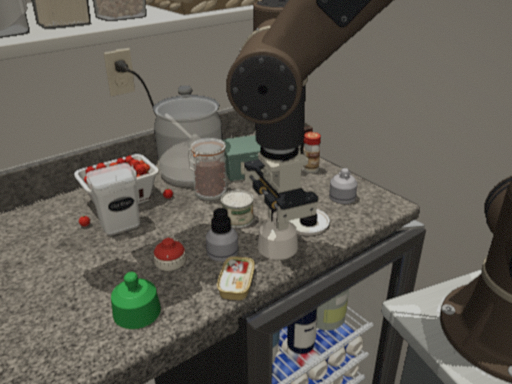

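```bash
python3 - <<'E'
from h import *
bot.move_gripper(50); rs()
bot.line_to([380,268,130],120)
bot.move_ptp([435,167,150],q(90)); st,im=snap('w_cap'); rs()
snap('side_cap','side')
cv2.imwrite('pics/wcapc.png',cv2.resize(im[80:235,180:340],None,fx=4,fy=3.8 and 4,interpolation=3)[:600])
E
```

```text
t 10.69 tcp [380. 268.  61.] F [0.1 0.1 0.6] w 50.1 q [ 0.707  0.707 -0.     0.   ]
t 12.01 tcp [434.8 166.6 149.2] F [-0.2 -0.3 -0.1] w 49.8 q [ 0.707  0.707 -0.001 -0.   ]
```

View pics/wcapc.png

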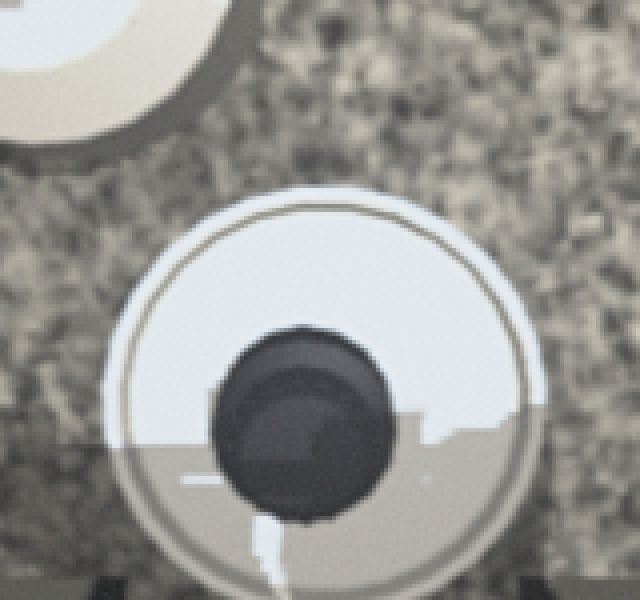

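View pics/side_cap.png

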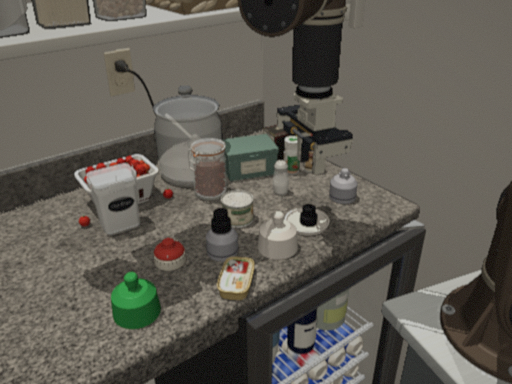

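```bash
python3 - <<'E'
from h import *
import pickle
from scipy.optimize import minimize
st=pickle.load(open('pics/w_cap.pkl','rb'));im=cv2.imread('pics/w_cap.png')
g=cv2.cvtColor(im,6); m=(g<100).astype(np.uint8); m[:155]=0;m[214:]=0;m[:,:228]=0;m[:,284:]=0
n,l,s,c=cv2.connectedComponentsWithStats(m); k=1+np.argmax(s[1:,4]); m=(l==k); print(s[k],c[k])
a=np.linspace(0,2*np.pi,60)
def sil(x,y,f=4):
    o=np.zeros((384*f,512*f),np.uint8)
    for zs,r in(((6,28),21),((28,50),15)):
        P=np.vstack([np.c_[x+r*np.cos(a),y+r*np.sin(a),0*a+z] for z in zs])
        h=cv2.convexHull(((proj('wrist',P,st)+.5)*f).astype(np.float32)).round().astype(int)
        cv2.fillConvexPoly(o,h,1)
    return o
M=cv2.resize(m.astype(np.uint8),None,fx=4,fy=4,interpolation=0)
r=minimize(lambda p:np.sum(sil(*p)[600:860]!=M[600:860]),[433,166],method='Nelder-Mead',options=dict(initial_simplex=[[433,166],[437,166],[433,170]],xatol=.05))
print(r.x,r.fun,M.sum())
v=cv2.resize(im,None,fx=4,fy=4,interpolation=3);cs,_=cv2.findContours(sil(*r.x),0,1);cv2.drawContours(v,cs,-1,(0,0,255),1)
cv2.imwrite('pics/capfit.png',v[500:1000,700:1300])
E
```

```text
[ 233  162   46   49 1672] [255.35586124 186.29784689]
[429.60644531 164.94726562] 3565.0 26752
```

View pics/capfit.png

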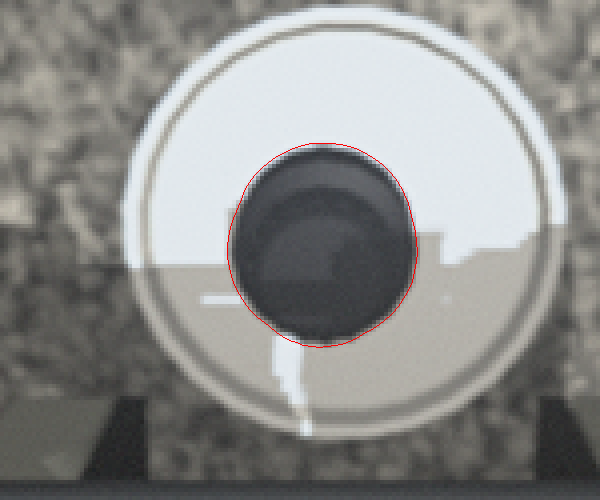

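```bash
python3 - <<'E'
from h import *
bot.move_ptp([429.8,165,100],q(90)); bot.move_gripper(56,40)
bot.line_to([429.8,165,29.2],80); rs()
bot.move_gripper(0,40); rs()
bot.line_to([429.8,165,130],120); rs()
bot.line_to([503.7,28.3,130],150); rs()
st,a=snap('hov_side','side');_,b=snap('hov_top','top');st,c=snap('hov_w')
a=cv2.resize(a[110:220,285:405],(600,550),interpolation=3);cv2.imwrite('pics/hs.png',a)
E
```

```text
t 13.8 tcp [430.1 165.2  29.5] F [-0.2 -0.5  0.2] w 55.8 q [0.707 0.707 0.    0.   ]
t 14.37 tcp [429.9 165.1  29.4] F [0.  0.2 2.2] w 29.1 q [0.707 0.707 0.    0.   ]
t 15.36 tcp [429.3 164.6 129.3] F [-0.2 -0.5 -0.2] w 28.9 q [ 0.707  0.707 -0.001 -0.   ]
t 16.54 tcp [503.4  28.6 129.9] F [-0.2  0.5 -1. ] w 28.8 q [ 0.707  0.707 -0.    -0.   ]
```

View pics/hs.png

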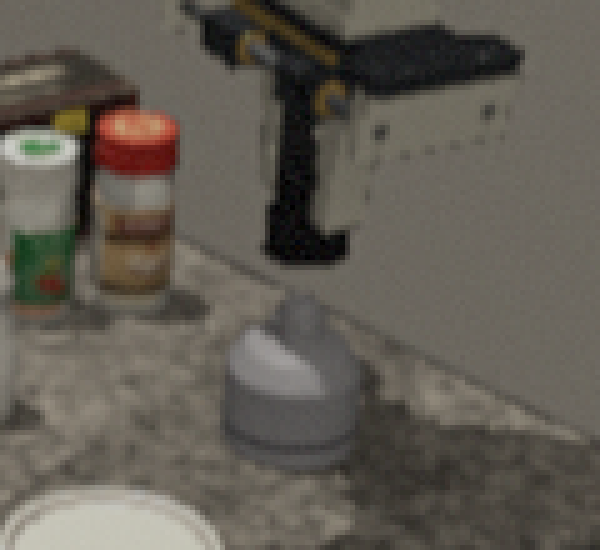

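View pics/hov_w.png

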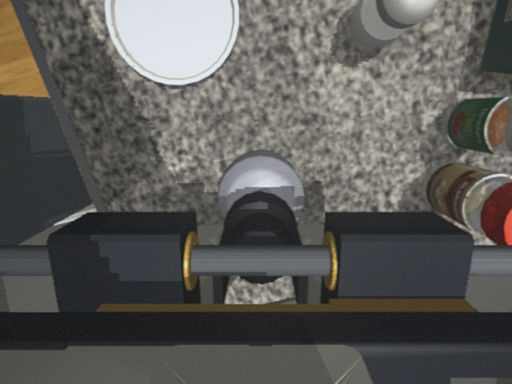

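View pics/hov_top.png

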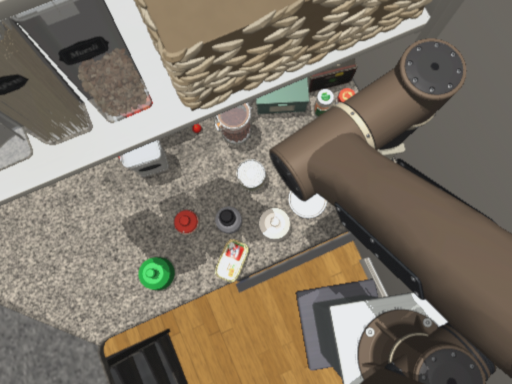

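```bash
python3 - <<'E'
from h import *
import pickle
st=pickle.load(open('pics/hov_w.pkl','rb'));x,y,z=st['tcp_pos'];print(st['tcp_pos']);z0=z-23.3
a=np.linspace(0,2*np.pi,80)
C=[(x,y,z0,21,(0,0,255)),(x,y,z0+22,21,(0,255,255)),(503.7,28.3,80,8,(0,255,0)),(503.7,28.3,40,34,(255,0,0))]
o=[]
for n,src,(x0,y0,x1,y1) in [('side','hov_side',(310,140,370,215)),('wrist','hov_w',(205,140,315,225))]:
    f=6 if n=='side' else 3.9
    im=cv2.resize(cv2.imread(f'pics/{src}.png')[y0:y1,x0:x1],None,fx=f,fy=f,interpolation=3)
    im=cv2.convertScaleAbs(im,alpha=1.5,beta=20)
    for X,Y,Z,r,col in C:
        p=proj(n,np.c_[X+r*np.cos(a),Y+r*np.sin(a),0*a+Z],st);p=(p-[x0,y0]+.5)*f
        cv2.polylines(im,[p.round().astype(int)],True,col,1)
    o.append(cv2.copyMakeBorder(im,0,460-im.shape[0],0,0,0))
cv2.imwrite('pics/ov3.png',np.hstack(o))
E
```

```text
[503.47742402  28.8517323  130.08913249]
```

View pics/ov3.png

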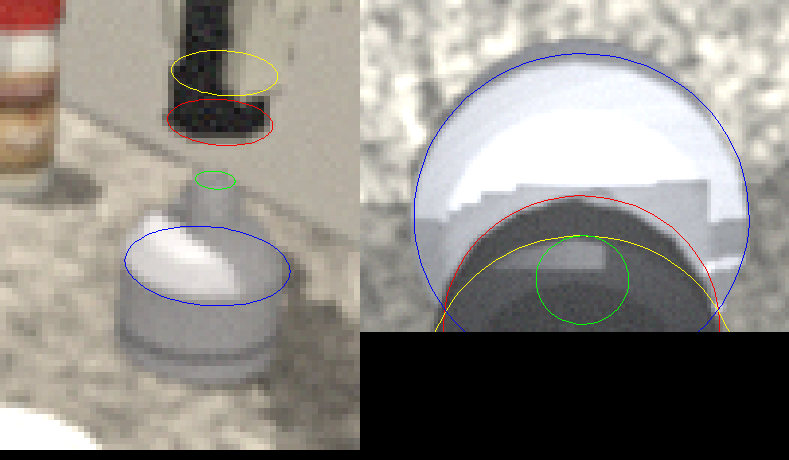

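```bash
python3 - <<'E'
from h import *
X,Y=503.8,28.1
bot.line_to([X,Y,106],100); rs()
z=104.
while z>=95:
    bot.line_to([X,Y,z],30); s=bot.read_state()
    print(z,s['tcp_pos'].round(1),s['contact_force'].round(1),s['moment'].round(2),round(s['t'],2))
    if s['contact_force'][2]>6: break
    z-=1.5
E
```

```text
t 17.08 tcp [503.6  28.2 105.9] F [-0.2 -0.2  0.3] w 29.0 q [ 0.707  0.707 -0.    -0.   ]
104.0 [504.   28.2 104.4] [-0.3  0.4 -0.1] [-0.06 -0.11 -0.01] 17.33
102.5 [503.8  28.1 102.5] [-1.3  0.1  0.3] [-0.09 -0.12  0.01] 17.58
101.0 [503.7  28.  100.9] [ 0.1  0.2 -1.1] [-0.05 -0.11 -0.02] 17.83
99.5 [503.7  28.1  99.4] [ 0.6 -0.1 -0.5] [-0.03 -0.16 -0.01] 18.08
98.0 [503.7  28.1  97.9] [0.5 0.  0.3] [-0.06 -0.15 -0.06] 18.33
96.5 [503.7  28.1  96.4] [-0.1 -0.2 -0.6] [-0.05 -0.14  0.01] 18.58
95.0 [504.   28.1  95.1] [1.3 0.7 0.6] [-0.1  -0.22 -0.01] 18.83
```

Cap is over the neck with no side load; continue through the click.

```bash
python3 - <<'E'
from h import *
X,Y=503.8,28.1
bot.move_gripper(0,55)
z=94.
while z>=80:
    bot.line_to([X,Y,z],20); s=bot.read_state()
    print(z,s['tcp_pos'].round(1),s['contact_force'].round(1),s['moment'].round(2),round(s['t'],2),round(s['width'],1))
    if abs(s['contact_force'][:2]).max()>12 or s['contact_force'][2]>22: break
    z-=1
E
```

```text
94.0 [504.2  28.2  94.5] [-0.8 -0.2  4.4] [-0.13  0.1   0.01] 19.3 28.9
93.0 [504.6  28.1  94. ] [-1.6 -0.5  9. ] [-0.21  0.4  -0.03] 19.55 28.8
92.0 [504.4  28.3  92.4] [1.2 0.6 3.5] [-0.14 -0.58 -0.08] 19.8 29.0
91.0 [504.   28.2  90.8] [1.9 0.6 0.4] [-0.02 -0.91  0.05] 20.05 28.8
90.0 [503.7  28.1  89.6] [ 3.1  0.5 -1.9] [-0.17 -1.23  0.  ] 20.3 28.7
89.0 [503.3  28.   88.4] [ 3.2 -1.  -5.3] [-0.07 -1.16  0.03] 20.55 29.0
88.0 [503.4  28.   87.6] [ 2.6 -0.2 -5.3] [-0.06 -0.96  0.  ] 20.8 28.8
87.0 [503.5  28.   86.7] [ 0.8  0.3 -5.4] [ 0.02 -0.71 -0.01] 21.05 28.6
86.0 [503.7  28.   86.1] [ 0.1  0.8 -1.1] [-0.07 -0.09 -0.03] 21.3 28.9
85.0 [504.   28.1  85.4] [-1.3 -0.4  5. ] [-0.05  0.4   0.03] 21.55 28.9
84.0 [504.   28.1  85.3] [-5.7  0.  15.3] [0.18 2.06 0.03] 21.8 28.9
83.0 [504.   28.1  85.2] [-9.3  1.  25.2] [ 0.38  3.58 -0.05] 22.05 28.7
```

```bash
python3 - <<'E'
from h import *
bot.line_to([503.2,28.1,82.8],10); bot.pause(.3); rs()
bot.pause(.3); s=rs(); print(s['moment'])
_,a=snap('fin_side','side');_,b=snap('fin_w')
cv2.imwrite('pics/fs.png',cv2.resize(a[100:290,190:400],None,fx=3,fy=3,interpolation=3))
E
```

```text
t 22.6 tcp [504.   28.1  85.2] F [-7.4 -0.1 24.3] w 28.7 q [0.707 0.707 0.001 0.001]
t 22.9 tcp [504.   28.1  85.2] F [-7.5 -0.1 24.1] w 28.7 q [0.707 0.707 0.001 0.001]
[0.06271159 2.94278924 0.02802186]
```

View pics/fs.png

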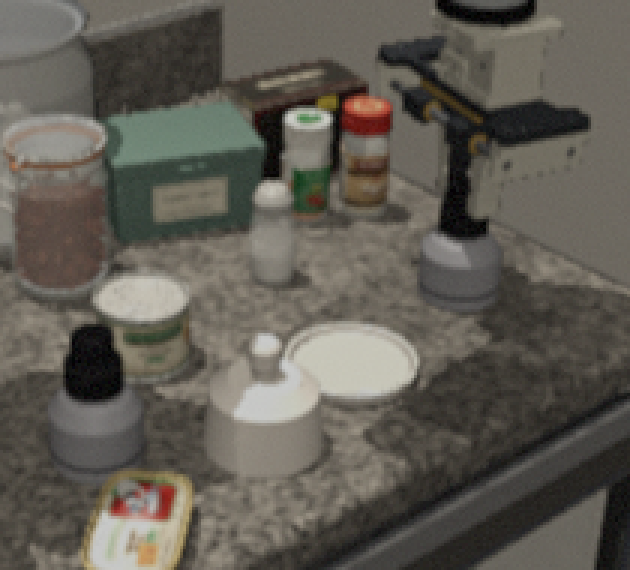

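View pics/fin_w.png

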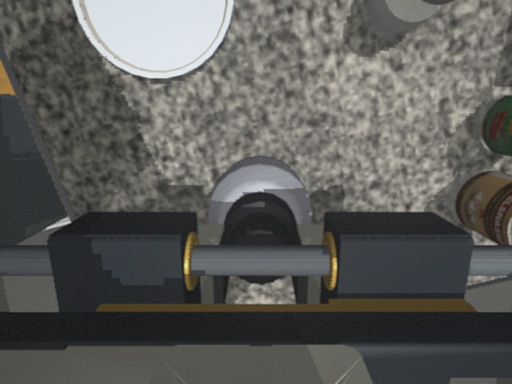

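```bash
python3 - <<'E'
from h import *
rs(); bot.close_job()
E
```

```text
t 23.0 tcp [504.   28.1  85.2] F [-7.6  0.2 24. ] w 29.0 q [0.707 0.707 0.001 0.001]
the job is handed in; nothing more can be done
```

I lifted the white lid off by its knob and set it down gently, right way up, on the bare worktop at about (380, 268). I then pressed the cap onto the neck of the open right-hand flask until it clicked. I handed the job in at 23.0 s, still gripping the cap and pressing down.

- **Click and seating:** the push rose to at least 9 N and dropped as the cap snapped past. The cap then stopped firmly at TCP z 85.2, which matches the expected fully-home height of about 85.3.
- **Final push:** the downward force held steady at about 24 N with the gripper shut on the cap at 29 mm.
- **Last side picture:** it shows the cap down on the flask's shoulder and the lid upright. The nearby loose things (shaker, short tin, flat tin) look unmoved; I did not recheck the timer up close after the press.
- **One imperfect check:** a sideways force of about 7.5 N in −x remained at the end. Shifting the target by 0.6 mm only reduced it from 9 N. The cap showed no visible tilt.

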